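Set the shaft encoder on its test stand with the connector facing the gate

ROBOT

A 6-joint arm with a two-finger parallel gripper is mounted at the origin on a cart in front of the work surface, level with it; the furniture and walls round the work are solid. World frame = base frame: x ahead of the robot, y to its left, z up, the work surface at z = 0. Lengths are in m, angles in degrees, forces in N, time in s.
With the tool pointing down it reaches from about 0.35 to 0.875 m from the base axis. Payload 4.2 kg.
Tool frame: the origin (TCP) lies at the very end of the fingers, on their centre line; the grasp point (between the pads) lies 19 mm behind it (r.grip_point_offset is the distance from the TCP to the grasp point, in m); z points along the fingers, y is the line along which they close (so a half turn about z gives the same grasp; the last joint's range is limited). The gripper opens to 87 mm and grips with 3 to 60 N. Pads are 19 mm wide; open, the fingers measure 117 mm over their backs; the gripper's body (75 mm by 190 mm) begins 51 mm behind the grasp point.
Start: joints at [-52.735, 22.042, 0.453, 0, -68.411, -14.817], TCP at [0.239, -0.578, 0.223] pointing down, gripper open.
Joint ranges: [-179.83, 179.83], [-69.29, 118.12], [-61.27, 80.66], [-181.25, 117.63], [-171.15, -9.14], [-177.46, 177.46]. Speed limits (degrees/s): [159.86, 159.86, 180, 180, 180, 180].

INTERFACE

Orientations are given as a 3x3 rotation matrix whose columns are the frame's x, y, z axes.
In Python, from station import r gives the robot as it stands.
- The arm moves only by the tool move_arm, never from a script. Its argument "series" is a list of rows, each a list of 3 entries, a list of its own where there are three numbers: the turn, a rotation vector about the tool's x, y, z as a fraction of full scale, then the shift along the tool's x, y, z as a fraction of full scale, then the opening, from 0 (shut) to 1 (fully open). A call has 1 to 12 rows; each row shifts and turns the commanded pose from where the row before left it, along the tool's axes as they then stand; what a row does not reach is not made up. Full scale, the value 1, is 0.5 m for a shift and 0.1 rad for a turn. A row lasts 1/10 s, in which the tool goes at most 50 mm and 8.59 degrees, less where a joint would pass 70% of its speed; a pose out of reach is approached as far as the arm can. A call with a number of a shift or a turn outside -1 to 1 is refused whole. A call with a gripper value outside its range is refused whole. The fingers move at their own pace and stop on an object; the grip force is fixed at half the most. Time passes only in rows, so rows that do not move let the fingers close. It gives the time, the measured TCP pose, the force, the opening and the grip force at its end, in the units of the state.
- r.sense(): the state, without advancing time (a new reading comes with each control period).
- r.capture(name): name is "scene" or "side" or "wrist"; returns a dict with "img" (420x560x3 uint8, red, green, blue), "fx", "fy", "cx", "cy" (pixels), "origin" and "orientation" of the camera in the world. Camera axes: x right, y up, looking along -z (the intrinsics and any distortion apply to the point x, -y, -z); pixel columns grow to the right and rows downward; lengths in m; the calibration is good to about 2 mm. A picture is of the moment at which its call begins. There is no depth.
- r.finish_job(): hands the job in; it is judged then, once.
Trained networks look in the newest picture that a camera, given by its name, has taken for a name from the list of things; names that differ only in an ending like _2 or _b are one class to them, and where a whole thing is asked for, a point or a joint stands for the part that bears it (a point fixed in the world has none). Each returns a list of dicts, best first, with "score" (0 to 1); they miss things now and then, are a little off and sometimes report something else, mostly with a low value. They report only what shows in the picture. A call takes as long as a camera call. They do not tell look-alikes from the thing itself.
- r.cut_out(target, camera): "pixels" (420x560 bool, what is visible of it) and "centre" ([column, row] in pixels, amid what is visible of it).
- r.pinpoint(target, camera): "centre" ([column, row] in pixels: a listed point, or the origin of a listed thing).
The state is a dict: "time_s": time; "joints": joint angles; "joint_velocities": joint speeds; "effort": joint torques, N m; "tcp_pos": TCP position; "ee_rot": TCP orientation; "wrist_force": force on the tool from outside, world axes, zero at the start; "moment": the same for the moment, N m; "gripper_width": opening from 0.0 (shut) to 1.0 (fully open); "gripper_force": force on a finger pad.
Only numpy, scipy, OpenCV 4.12 (cv2) and the standard library are available. Lean on these libraries where they do the work, as an engineer would, in place of code of your own. Each camera call takes 0.05 s, during which the arm holds its last target. There are 200 camera calls.

TASK

Stand the shaft encoder upright in the middle of the round pad on the test stand, turned so that its side connector points along the engraved line straight at the gap between the two dark cheeks. Set it down and let go; do not drop it, and do not knock or shift the two blue capacitors.

Things in the scene. Friction and masses are not known exactly. Their poses are not given: they have to be found in the camera images.
- encoder: The shaft encoder as a whole: a plain black upright cylinder with a thin pale shaft on top and one small stub connector at its side, about 0.14 kg, standing loose on the counter. Its origin lies on its underside, 5 mm from the cylinder's axis towards the connector; z is up along the shaft, and the connector points along its -y axis.
- encoder_center (a point): Centre of the encoder, on the cylinder's axis half-way up (23.5 mm above its underside). Body: 39 mm diameter, 31 mm high; above it a narrower neck and shaft, at most 20 mm in diameter, up to 47 mm. Its axes are the encoder's: z up along the shaft, the connector points along -y. The sides at +x and -x are free to grip (39 mm wide).
- encoder_plug (a point): End face of the encoder's side connector (12 mm wide, 5 to 15 mm above the encoder's underside), 29 mm from the cylinder's axis along the encoder's -y, 10 mm above its underside.
- stand_pad (a point): Centre of the top of the round grey pad (56 mm diameter), 15 mm above the counter on the fixed test stand, an aluminium base plate 140 (x) by 110 (y) by 12 mm. z is up; the -x axis runs along the dark engraved line to the gate: two dark cheeks, each 14 mm wide and 12 mm tall above the plate (24 mm above the counter), 46 to 68 mm from the pad's centre, with a 16 mm gap between them.
- capacitor_a_center (a point): Centre of a loose blue can capacitor, a plain upright cylinder with a pale top and no connector, 35 mm in diameter and 50 mm high, standing on the counter; must stay where it is.
- capacitor_b_center (a point): Centre of the other loose blue capacitor, of the same size (35 mm diameter, 50 mm high); must stay where it is.
Things that resemble listed ones, but are neither listed nor needed, are in the scene too. Leave any purple look-alike of the encoder alone. Of the things that look like the part that bears stand_pad, take the one that is farthest from the robot's base at the start.

How it is judged:
By the outcome, as a careful person would: the job done as asked, in the order asked, and still so for the second after the job is handed in, with the robot touching nothing.
It also fails if it takes over 35 s, if anything falls off the work surface, if the arm or the gripper's body presses on something with over 40 N, if the wrist force passes 120 N, or if a joint passes its speed limit or range.

## Working session

There is one attempt and no reset: what is moved stays moved. The work goes in short steps, Python scripts to look and compute and a tool call to move; the robot and the scene stay as the last step left them, time stands still between calls to the robot, and variables do not carry over. Pictures are saved under pics/ and viewed, at most 10 in all, crops included, and the job is handed in when it is done.

Besides the shell and the picture viewer there is one more tool, called after "Request:" as name(argument=value, ...) on one line, values as JSON. move_arm: Moves the arm, as the interface text tells. Its arguments: {"type":"object","properties":{"series":{"type":"array"}},"required":["series"]}

```bash
mkdir -p pics; ls
cat > h.py <<'E'
import numpy as np, cv2
from station import r
def ray(c,px):
    d=np.array([(px[0]-c["cx"])/c["fx"],-(px[1]-c["cy"])/c["fy"],-1.])
    R=np.array(c["orientation"]); return np.array(c["origin"]),R@d
def hit(c,px,z):
    o,d=ray(c,px); return o+d*(z-o[2])/d[2]
def proj(c,p):
    q=np.array(c["orientation"]).T@(np.array(p)-np.array(c["origin"])); return [c["cx"]+c["fx"]*q[0]/-q[2],c["cy"]-c["fy"]*q[1]/-q[2]]
def save(n,im): cv2.imwrite(f"pics/{n}.png",cv2.cvtColor(im,cv2.COLOR_RGB2BGR))
E
python3 - <<'E'
from h import *
for n in ["scene","side"]:
    c=r.capture(n); save(n+"1",c["img"]); print(n,{k:v for k,v in c.items() if k!="img"})
    for t,z in [("encoder",0),("encoder_center",.0235),("encoder_plug",.01),("stand_pad",.015),("capacitor_a_center",.025)]:
        for d in r.pinpoint(t,n): print(t,np.round(d["centre"]),round(d["score"],2),hit(c,d["centre"],z).round(3))
E
```

```text
pics
scene {'fx': 542.2860421387566, 'fy': 542.2860421387566, 'cx': 278.38250416335796, 'cy': 202.76592469826247, 'origin': array([0.11245658, 0.68872982, 0.89027998]), 'orientation': array([[-8.89303217e-01,  3.18173504e-01, -3.28489589e-01],
       [-4.57318033e-01, -6.18833161e-01,  6.38674985e-01],
       [-7.07928946e-05,  7.18199931e-01,  6.95836801e-01]])}
encoder [293. 223.] 0.9 [ 0.473 -0.084  0.   ]
encoder [338. 225.] 0.67 [ 0.38  -0.127 -0.   ]
encoder_center [346. 218.] 0.9 [ 0.365 -0.133  0.023]
encoder_center [292. 218.] 0.6 [ 0.471 -0.076  0.023]
encoder_plug [335. 228.] 0.67 [ 0.379 -0.106  0.01 ]
encoder_plug [305. 212.] 0.6 [ 0.459 -0.119  0.01 ]
stand_pad [265. 328.] 0.75 [0.394 0.197 0.015]
capacitor_a_center [229. 176.] 0.56 [ 0.67  -0.133  0.025]
side {'fx': 442.5347804829598, 'fy': 442.5347804829598, 'cx': 275.912254733078, 'cy': 212.84633496220437, 'origin': array([0.11767013, 0.50761167, 0.59013995]), 'orientation': array([[-0.80734636,  0.37697139, -0.45396522],
       [-0.58983368, -0.493431  ,  0.63923554],
       [ 0.016973  ,  0.78384847,  0.62072014]])}
encoder [355. 241.] 0.72 [ 0.369 -0.122  0.   ]
encoder [304. 228.] 0.69 [ 0.473 -0.095  0.   ]
encoder_center [356. 227.] 0.96 [ 0.379 -0.135  0.023]
encoder_center [303. 222.] 0.7 [ 0.472 -0.085  0.023]
encoder_plug [314. 221.] 0.76 [ 0.463 -0.116  0.01 ]
encoder_plug [350. 239.] 0.7 [ 0.377 -0.112  0.01 ]
stand_pad [189. 259.] 0.84 [0.585 0.123 0.015]
stand_pad [241. 338.] 0.59 [0.398 0.198 0.015]
capacitor_a_center [243. 179.] 0.65 [ 0.663 -0.128  0.025]
capacitor_a_center [306. 228.] 0.4 [ 0.455 -0.07   0.025]
```

View pics/scene1.png

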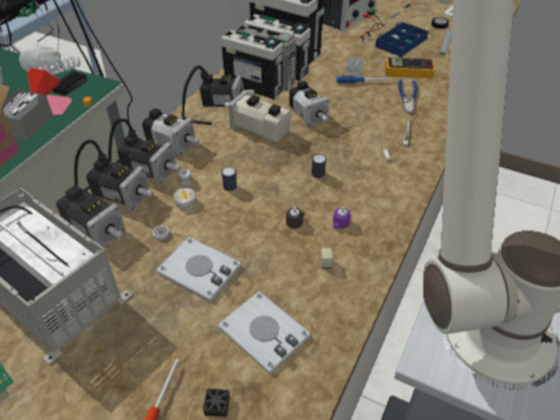

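View pics/side1.png

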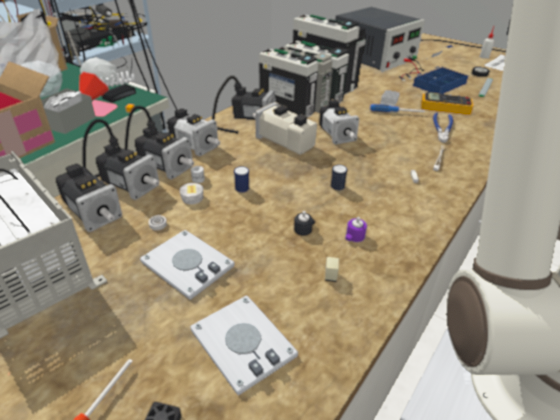

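Black encoder at scene px (294,217), the purple look-alike at (342,217), and capacitors at (229,178) and (319,166). The far stand's pad is at (199,265), with its cheeks toward (228,275).

Run:
```python
from h import *
s=r.sense(); R=np.array(s["ee_rot"]); print(R.round(4),s["tcp_pos"],s["time_s"])
print("shift",(R.T@(np.array([0.50,-0.03,0.25])-s["tcp_pos"])).round(4))
c=r.capture("scene")
for p,z in [((199,265),.015),((223,281),.024),((234,269),.024),((319,158),.05),((229,170),.05)]: print(hit(c,p,z).round(3))
c=r.capture("wrist"); print(R.T@(c["origin"]-np.array(s["tcp_pos"])), R.T@c["orientation"],c["fx"])
```

```text
[[-0.9242 -0.3819  0.    ]
 [-0.3819  0.9242 -0.    ]
 [-0.     -0.     -1.    ]] [ 0.23868372 -0.57760611  0.22257945] 0.6
shift [-0.4506  0.4063 -0.0274]
[0.587 0.126 0.015]
[0.517 0.144 0.024]
[0.513 0.108 0.024]
[ 0.493 -0.267  0.05 ]
[ 0.665 -0.128  0.05 ]
[ 0.07477645  0.00050296 -0.16181252] [[ 1.01663672e-03  9.63153707e-01  2.68949629e-01]
 [ 9.99999482e-01 -9.64261913e-04 -3.26840950e-04]
 [-5.54601881e-05  2.68949822e-01 -9.63154188e-01]] 299.0193565518515
```

Request:
move_arm(series=[[[0, 0, 0], [-0.073, 0.066, -0.004], 1], [[0, 0, 0], [-0.073, 0.066, -0.004], 1], [[0, 0, 0], [-0.073, 0.066, -0.004], 1], [[0, 0, 0], [-0.073, 0.066, -0.004], 1], [[0, 0, 0], [-0.073, 0.066, -0.004], 1], [[0, 0, 0], [-0.073, 0.066, -0.004], 1], [[0, 0, 0], [-0.073, 0.066, -0.004], 1], [[0, 0, 0], [-0.073, 0.066, -0.004], 1], [[0, 0, 0], [-0.073, 0.066, -0.004], 1], [[0, 0, 0], [-0.073, 0.066, -0.004], 1], [[0, 0, 0], [-0.073, 0.066, -0.004], 1], [[0, 0, 0], [-0.073, 0.066, -0.004], 1]])

```text
time_s: 1.9
tcp_pos: [0.4928, -0.0423, 0.2472]
ee_rot: [[-0.924, -0.382, 0.001], [-0.382, 0.924, 0.0], [-0.001, -0.0, -1.0]]
wrist_force: [0.9, -0.2, -1.2]
gripper_width: 0.998
gripper_force: 0.0
```

Run:
```python
from h import *
s=r.sense(); print(s["tcp_pos"],s["time_s"],np.round(s["joints"],1),np.round(s["joint_velocities"],1))
n="wrist"
c=r.capture(n); save("w1",c["img"]); np.save("w1.npy",c,allow_pickle=True)
for t,z in [("encoder",0),("encoder_center",.0235),("encoder_plug",.01),("stand_pad",.015),("capacitor_a_center",.025)]:
    for d in r.pinpoint(t,n): print(t,np.round(d["centre"],1),round(d["score"],2),hit(c,d["centre"],z).round(4))
```

```text
[ 0.49279206 -0.04230709  0.24717242] 1.9 [ 13.9   8.1 -15.1   0.  -66.7 -81.5] [ 48.7  15.1  20.9   0.1  -5.6 -48.4]
encoder [250.4 153.6] 0.88 [ 0.4735 -0.0946  0.    ]
encoder [249.8  70.7] 0.56 [ 0.3776 -0.1321  0.    ]
encoder [237.1 140.4] 0.38 [ 0.464  -0.1172  0.    ]
encoder_center [255.9 159.2] 0.82 [ 0.4745 -0.0842  0.0235]
encoder_center [247.2  68.4] 0.67 [ 0.3791 -0.1323  0.0235]
encoder_plug [267.7  80. ] 0.87 [ 0.3801 -0.1064  0.01  ]
encoder_plug [239.4 139.4] 0.62 [ 0.4607 -0.1137  0.01  ]
stand_pad [362.8 284.5] 0.9 [0.586  0.1272 0.015 ]
stand_pad [473.5 185.6] 0.83 [0.3967 0.1973 0.015 ]
```

View pics/w1.png

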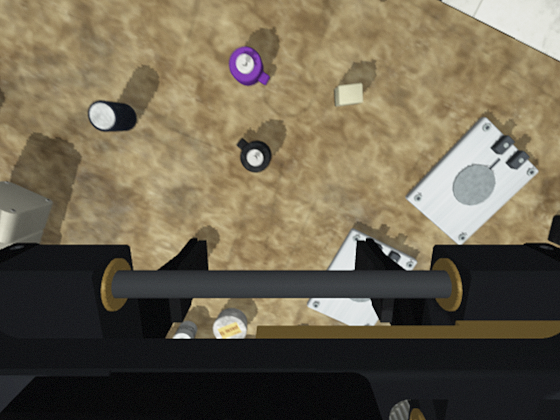

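The gripper view confirms the black encoder at px (255,157), with its plug toward (241,143). The purple look-alike is at (247,65), well clear. Next I go above the encoder, turn to its grip axis and look again.

Request:
move_arm(series=[[[0, 0, 0], [0.022, -0.021, 0.071], 1], [[0, 0, 0], [0.022, -0.021, 0.071], 1], [[0, 0, 0], [0.022, -0.021, 0.071], 1], [[0, 0, -0.93], [0, 0, 0], 1], [[0, 0, -0.93], [0, 0, 0], 1], [[0, 0, -0.93], [0, 0, 0], 1], [[0, 0, -0.93], [0, 0, 0], 1], [[0, 0, -0.93], [0, 0, 0], 1], [[0, 0, -0.93], [0, 0, 0], 1], [[0, 0, -0.93], [0, 0, 0], 1], [[0, 0, -0.93], [0, 0, 0], 1], [[0, 0, 0], [0, 0, 0], 1]])

```text
time_s: 3.4
tcp_pos: [0.4732, -0.0875, 0.1403]
ee_rot: [[-0.424, -0.906, 0.0], [-0.906, 0.424, 0.0], [-0.0, -0.0, -1.0]]
wrist_force: [-0.6, 0.9, 0.6]
gripper_width: 1.003
gripper_force: 0.0
```

Run:
```python
from h import *
s=r.sense(); R=np.array(s["ee_rot"]); p=np.array(s["tcp_pos"]); print(p,R.round(3),s["time_s"],np.round(s["joints"],1))
n="wrist"
c=r.capture(n); im=c["img"].copy()
P={}
for t,z in [("encoder",0),("encoder_center",.0235),("encoder_plug",.01)]:
    for d in r.pinpoint(t,n)[:2]:
        w=hit(c,d["centre"],z); P.setdefault(t,w); print(t,np.round(d["centre"],1),round(d["score"],2),w.round(4))
v=(P["encoder_plug"]-P["encoder_center"])[:2]; print("ang",np.degrees(np.arctan2(v[1],v[0])),np.hypot(*v))
# dark body top circle
a=np.radians(np.arange(0,360,5))
for k in range(72):
    q=proj(c,[P["encoder_center"][0]+.0195*np.cos(a[k]),P["encoder_center"][1]+.0195*np.sin(a[k]),.031]); cv2.circle(im,tuple(np.int32(np.round(q))),0,(255,0,0),-1)
e=P["encoder_center"].copy(); e[:2]+=v/np.hypot(*v)*.029; e[2]=.015
q=proj(c,e); cv2.circle(im,tuple(np.int32(np.round(q))),1,(0,255,0),-1)
q=np.int32(proj(c,P["encoder_center"])); print(q)
x0,y0=max(q[0]-70,0),max(q[1]-52,0); save("w2",cv2.resize(im[y0:y0+105,x0:x0+140],None,fx=5,fy=5,interpolation=cv2.INTER_NEAREST))
```

```text
[ 0.47317848 -0.08749079  0.14027308] [[-0.424 -0.906  0.   ]
 [-0.906  0.424  0.   ]
 [-0.    -0.    -1.   ]] 3.4 [  8.9  12.8 -26.    0.  -51.1 -34. ]
encoder [349.2 118.5] 0.95 [ 0.3783 -0.1321  0.    ]
encoder [282.7 194. ] 0.56 [ 0.4681 -0.0915  0.    ]
encoder_center [283.  205.4] 0.95 [ 0.4704 -0.086   0.0235]
encoder_center [354.2 116.6] 0.87 [ 0.3785 -0.1334  0.0235]
encoder_plug [280.8 173.9] 0.85 [ 0.4603 -0.1127  0.01  ]
encoder_plug [357.7 141.3] 0.72 [ 0.3806 -0.11    0.01  ]
ang -110.73816114154825 0.02849398845865488
[283 205]
```

View pics/w2.png

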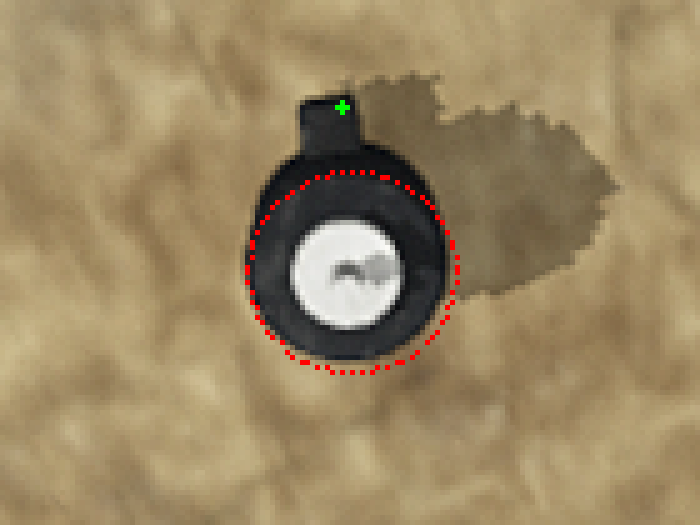

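The close view shows the network's centre is about 2 mm off: the red ring sits low and right of the body. The stub end is at crop (328,100). I'll fit the silhouette for pose.

```bash
cat >> h.py <<'E'
from scipy.optimize import minimize
def fit(c,x,y,th,z0=0,thr=75,half=45):
    """fit encoder silhouette: x,y axis, th = plug direction (rad)"""
    g=cv2.cvtColor(c["img"],cv2.COLOR_RGB2GRAY); q=np.int32(proj(c,[x,y,z0+.02])); x0,y0=q-half
    m=np.uint8(g<thr); w=np.zeros_like(m); w[max(y0,0):y0+2*half,max(x0,0):x0+2*half]=1; m*=w
    cs,_=cv2.findContours(m,cv2.RETR_EXTERNAL,cv2.CHAIN_APPROX_NONE); k=max(cs,key=cv2.contourArea)
    S=4; M=np.zeros((2*half*S,2*half*S),np.uint8)
    full=np.zeros_like(m); cv2.drawContours(full,[k],-1,1,-1); M=np.float32(cv2.resize(full[y0:y0+2*half,x0:x0+2*half],None,fx=S,fy=S,interpolation=cv2.INTER_LINEAR))
    a=np.linspace(0,2*np.pi,73)
    def rend(p):
        X,Y,T,rad=p; u=np.array([np.cos(T),np.sin(T)]); n=np.array([-u[1],u[0]]); o=np.array([X,Y]); out=np.zeros(M.shape,np.uint8)
        A=[[*(o+rad*np.array([np.cos(t),np.sin(t)])),z] for z in (z0,z0+.031) for t in a]
        B=[[*(o+u*l+n*s),z] for z in (z0+.005,z0+.015) for l in (0,.029) for s in (-.006,.006)]
        for L in (A,B):
            pts=np.array([proj(c,v) for v in L]); pts=((pts-[x0,y0]+.5)*S-.5)*16
            cv2.fillConvexPoly(out,cv2.convexHull(np.int32(np.round(pts))),1,shift=4)
        return out
    f=lambda p:np.abs(rend(p)-M).sum()/M.sum()
    s0=np.array([[x,y,th,.0195]]*5); s0[1,0]+=.004; s0[2,1]+=.004; s0[3,2]+=.15; s0[4,3]-=.001
    res=minimize(f,s0[0],method="Nelder-Mead",options=dict(initial_simplex=s0,xatol=1e-5,fatol=1e-5,maxiter=400))
    return res.x,res.fun
E
python3 - <<'E'
from h import *
c=r.capture("wrist")
for thr in (60,75,90):
    p,f=fit(c,.4704,-.086,np.radians(-111),thr=thr); print(p[:2].round(4),np.degrees(p[2]).round(1),p[3].round(4),round(f,3))
E
```

```text
[ 0.4706 -0.0879] -107.3 0.0186 0.041
[ 0.4706 -0.0879] -107.5 0.0188 0.035
[ 0.4705 -0.088 ] -107.7 0.019 0.037
```

Request:
move_arm(series=[[[0, 0, 0], [0.0032, 0.0044, 0], 1], [[0, 0, -0.66], [0, 0, 0], 1], [[0, 0, -0.66], [0, 0, 0], 1], [[0, 0, 0], [0, 0, 0.06], 1], [[0, 0, 0], [0, 0, 0.06], 1], [[0, 0, 0], [0, 0, 0.06], 1], [[0, 0, 0], [0, 0, 0.06], 1], [[0, 0, 0], [0, 0, 0.02], 1], [[0, 0, 0], [0, 0, 0.0105], 1], [[0, 0, 0], [0, 0, 0], 1], [[0, 0, 0], [0, 0, 0], 0.5], [[0, 0, 0], [0, 0, 0], 0.3]])

```text
time_s: 4.85
tcp_pos: [0.4721, -0.0865, 0.006]
ee_rot: [[-0.298, -0.954, 0.003], [-0.954, 0.298, 0.0], [-0.001, -0.003, -1.0]]
wrist_force: [1.4, 0.1, -0.0]
gripper_width: 0.896
gripper_force: 0.0
```

Request:
move_arm(series=[[[0, 0, 0], [0, 0, 0], 0.2], [[0, 0, 0], [0, 0, 0], 0.2], [[0, 0, 0], [0, 0, 0], 0.2], [[0, 0, 0], [0, 0, 0], 0.2], [[0, 0, 0], [0, 0, 0], 0.2]])

```text
time_s: 5.35
tcp_pos: [0.4714, -0.0866, 0.0049]
ee_rot: [[-0.298, -0.954, 0.001], [-0.954, 0.298, 0.0], [-0.0, -0.001, -1.0]]
wrist_force: [1.7, -0.9, -1.1]
gripper_width: 0.45
gripper_force: 0.5
```

Request:
move_arm(series=[[[0, 0, 0], [0, 0, 0], 0.2], [[0, 0, 0], [0, 0, 0], 0.2], [[0, 0, 0], [0, 0, 0], 0.2], [[0, 0, 0], [0, 0, -0.02], 0.2], [[0, 0, 0], [0, 0, -0.05], 0.2], [[0, 0, 0], [0, 0, -0.06], 0.2], [[0, 0, 0], [0, 0, -0.06], 0.2], [[0, 0, 0], [0, 0, -0.04], 0.2], [[0, 0, 0], [0, 0, 0], 0.2]])

```text
time_s: 6.25
tcp_pos: [0.4727, -0.0865, 0.1229]
ee_rot: [[-0.298, -0.955, 0.007], [-0.955, 0.298, 0.001], [-0.003, -0.006, -1.0]]
wrist_force: [0.5, -0.2, -2.5]
gripper_width: 0.439
gripper_force: 30.0
```

Run:
```python
from h import *
s=r.sense(); R=np.array(s["ee_rot"]); p=np.array(s["tcp_pos"]); print(p,R.round(4),s["time_s"],s["gripper_width"],s["gripper_force"])
c=r.capture("wrist"); save("w3",c["img"])
for d in r.pinpoint("stand_pad","wrist"): print(np.round(d["centre"]),d["score"],hit(c,d["centre"],.015))
z0=p[2]-.005
for thr in (60,75):
    q,f=fit(c,p[0],p[1],np.radians(-107.5),z0=z0,thr=thr,half=60); print(q[:2].round(4),np.degrees(q[2]).round(1),q[3].round(4),round(f,3), "tool xy",(R.T@(np.r_[q[:2],p[2]]-p)).round(4))
```

```text
[ 0.47271704 -0.0864568   0.1229219 ] [[-2.980e-01 -9.545e-01  6.600e-03]
 [-9.546e-01  2.980e-01  7.000e-04]
 [-2.600e-03 -6.100e-03 -1.000e+00]] 6.25 0.4386081669060828 29.999687229283154
[ 0.4676 -0.099 ] -111.1 0.0143 0.512 tool xy [ 0.0135  0.0011 -0.    ]
[ 0.4674 -0.098 ] -104.0 0.0147 0.506 tool xy [ 0.0126  0.0016 -0.    ]
```

View pics/w3.png

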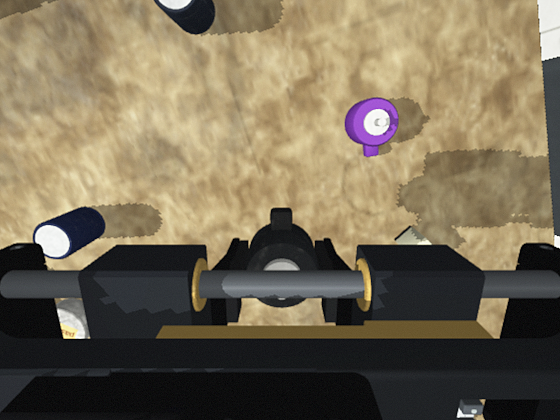

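Grasp good: 0.439 × 87 = 38 mm, with the plug pointing straight up at px (281,212) along tool x. Next is a vantage near the stand in the final orientation.

Request:
move_arm(series=[[[0, 0, 0], [-0.0756, -0.0384, -0.0277], 0.2], [[0, 0, 0], [-0.0756, -0.0384, -0.0277], 0.2], [[0, 0, 0], [-0.0756, -0.0384, -0.0277], 0.2], [[0, 0, 0], [-0.0756, -0.0384, -0.0277], 0.2], [[0, 0, 0], [-0.0756, -0.0384, -0.0277], 0.2], [[0, 0, 0], [-0.0756, -0.0384, -0.0277], 0.2], [[0, 0, 0], [-0.0756, -0.0384, -0.0277], 0.2]])

```text
time_s: 7.05
tcp_pos: [0.6782, 0.127, 0.2142]
ee_rot: [[-0.299, -0.954, -0.005], [-0.954, 0.299, -0.001], [0.003, 0.005, -1.0]]
wrist_force: [0.9, 0.2, -2.5]
gripper_width: 0.439
gripper_force: 30.0
```

Request:
move_arm(series=[[[0, 0, 0.9], [0, 0, 0], 0.2], [[0, 0, 0.9], [0, 0, 0], 0.2], [[0, 0, 0.9], [0, 0, 0], 0.2], [[0, 0, 0.9], [0, 0, 0], 0.2], [[0, 0, 0.9], [0, 0, 0], 0.2], [[0, 0, 0.9], [0, 0, 0], 0.2], [[0, 0, 0.9], [0, 0, 0], 0.2], [[0, 0, 0.9], [0, 0, 0], 0.2], [[0, 0, 0.9], [0, 0, 0], 0.2], [[0, 0, 0.9], [0, 0, 0], 0.2], [[0, 0, 0.9], [0, 0, 0], 0.2], [[0, 0, 0.9], [0, 0, 0], 0.2]])

```text
time_s: 8.25
tcp_pos: [0.6772, 0.1257, 0.2133]
ee_rot: [[-0.983, -0.183, -0.006], [-0.183, 0.983, -0.002], [0.006, -0.0, -1.0]]
wrist_force: [0.1, 0.2, -2.1]
gripper_width: 0.439
gripper_force: 30.0
```

Request:
move_arm(series=[[[0, 0, 0.94], [0, 0, 0], 0.2], [[0, 0, 0.94], [0, 0, 0], 0.2], [[0, 0, 0], [0, 0, 0], 0.2], [[0, 0, 0], [0, 0, 0], 0.2]])

```text
time_s: 8.65
tcp_pos: [0.6777, 0.1257, 0.2146]
ee_rot: [[-1.0, -0.002, -0.004], [-0.002, 1.0, -0.001], [0.004, -0.001, -1.0]]
wrist_force: [0.5, 0.5, -1.8]
gripper_width: 0.439
gripper_force: 30.0
```

Run:
```python
from h import *
s=r.sense(); R=np.array(s["ee_rot"]); p=np.array(s["tcp_pos"]); print(p,R.round(4),s["time_s"],s["gripper_width"],np.round(s["joints"]))
c=r.capture("wrist"); save("w4",c["img"])
for d in r.pinpoint("stand_pad","wrist"): print(np.round(d["centre"],1),d["score"],hit(c,d["centre"],.015))
```

```text
[0.67768855 0.12568909 0.21459429] [[-1.     -0.0016 -0.0036]
 [-0.0016  1.     -0.0011]
 [ 0.0036 -0.0011 -1.    ]] 8.65 0.4394071770037494 [  24.   29.   10.   -0.  -72. -114.]
[280.7 113. ] 0.64 [0.58830317 0.12490872 0.015     ]
```

View pics/w4.png

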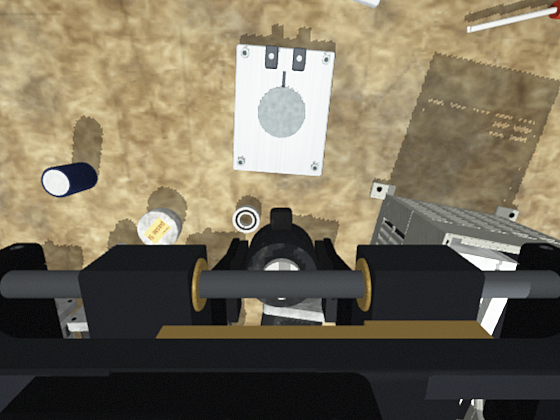

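The stand shows clearly: pad at px (281,112), engraved line to (284,75), cheeks at (271,57) and (299,59). I'll fit the plate and pad.

Run:
```python
from h import *
c=r.capture("wrist"); im=c["img"]; s=r.sense(); R=np.array(s["ee_rot"]); p=np.array(s["tcp_pos"])
hsv=cv2.cvtColor(im,cv2.COLOR_RGB2HSV); 
roi=np.zeros(im.shape[:2],np.uint8); roi[30:190,220:345]=1
m=np.uint8((hsv[...,1]<40)&(hsv[...,2]>120))*roi
m=cv2.morphologyEx(m,cv2.MORPH_OPEN,np.ones((3,3)))
k=max(cv2.findContours(m,cv2.RETR_EXTERNAL,cv2.CHAIN_APPROX_NONE)[0],key=cv2.contourArea)[:,0,:].astype(float)
w=np.float32([hit(c,q,.012)[:2] for q in k])
(cx,cy),(a,b),ang=cv2.minAreaRect(w*1000); print("plate",cx,cy,a,b,ang)
g=cv2.cvtColor(im,cv2.COLOR_RGB2GRAY); print("grey pad/plate",g[112,275],g[150,260])
t=(float(g[105:118,270:290].mean())+float(np.median(g[145:160,255:300])))/2
pm=np.uint8(g<t); pm2=np.zeros_like(pm); pm2[84:145,253:312]=pm[84:145,253:312]
pm2=cv2.morphologyEx(pm2,cv2.MORPH_OPEN,cv2.getStructuringElement(cv2.MORPH_ELLIPSE,(9,9)))
k=max(cv2.findContours(pm2,cv2.RETR_EXTERNAL,cv2.CHAIN_APPROX_NONE)[0],key=cv2.contourArea)[:,0,:]
pw=np.float32([hit(c,q,.015)[:2]*1000 for q in k]); print("pad",cv2.fitEllipse(pw))
# dark cheek blobs + line
dk=np.uint8(g<90); dk2=np.zeros_like(dk); dk2[42:92,262:310]=dk[42:92,262:310]
n,_,st,ce=cv2.connectedComponentsWithStats(dk2)
for i in range(1,n):
    if st[i,4]>12: print(st[i],ce[i].round(1),hit(c,ce[i],.012).round(4),hit(c,ce[i],.022).round(4))
# plug of held encoder
b=np.uint8(g[200:222,262:302]<75); print([(200+i,262+np.flatnonzero(x).min(),262+np.flatnonzero(x).max()) for i,x in enumerate(b) if x.any()][:20:2])
for row in (207,208,209): print((R.T@(hit(c,(281.5,row),p[2]-.005+.015)-p)).round(4))
```

```text
plate 588.4029541015625 125.19792175292969 109.5137710571289 139.55560302734375 85.84387969970703
grey pad/plate 191 245
pad ((587.3585815429688, 125.30242919921875), (53.725555419921875, 55.385963439941406), 76.47962188720703)
[268  45  12   2  13] [273.8  45.1] [0.5175 0.1174 0.012 ] [0.5199 0.1176 0.022 ]
[265  48  13  20  37] [272.5  61.1] [0.5336 0.1158 0.012 ] [0.5355 0.1161 0.022 ]
[292  64  12   7  20] [298.4  68.2] [0.5408 0.1449 0.012 ] [0.5425 0.1444 0.022 ]
[(208, np.int64(273), np.int64(289)), (210, np.int64(271), np.int64(290)), (212, np.int64(270), np.int64(291)), (214, np.int64(270), np.int64(291)), (216, np.int64(270), np.int64(291)), (218, np.int64(270), np.int64(291)), (220, np.int64(270), np.int64(291))]
[ 0.0337  0.0002 -0.01  ]
[ 0.0332  0.0002 -0.01  ]
[ 0.0326  0.0002 -0.01  ]
```

Request:
move_arm(series=[[[0, 0, 0.74], [0, 0, 0], 0.2], [[0, 0, 0], [0.0586, -0.0047, 0], 0.2], [[0, 0, 0], [0.0586, -0.0047, 0], 0.2], [[0, 0, 0], [0.0586, -0.0047, 0], 0.2], [[0, 0, 0], [0, 0, 0.08], 0.2], [[0, 0, 0], [0, 0, 0.08], 0.2], [[0, 0, 0], [0, 0, 0.08], 0.2], [[0, 0, 0], [0, 0, 0.08], 0.2], [[0, 0, 0], [0, 0, 0], 0.2], [[0, 0, 0], [0, 0, 0], 0.2], [[0, 0, 0], [0, 0, 0], 0.2]])

```text
time_s: 9.9
tcp_pos: [0.5922, 0.1261, 0.0595]
ee_rot: [[-0.997, 0.073, 0.005], [0.073, 0.997, 0.002], [-0.005, 0.002, -1.0]]
wrist_force: [-0.4, -0.3, -1.0]
gripper_width: 0.444
gripper_force: 30.0
```

Run:
```python
from h import *
s=r.sense(); R=np.array(s["ee_rot"]); p=np.array(s["tcp_pos"]); print(p,R.round(4),np.degrees(np.arctan2(R[1,0],R[0,0])),s["wrist_force"])
print("to go",R.T@(np.array([.5895,.1251,.0205])-p))
c=r.capture("wrist"); save("w5",c["img"][100:310,160:400].repeat(3,0).repeat(3,1)[:600,:800])
```

```text
[0.59222859 0.12610899 0.059457  ] [[-0.9973  0.0731  0.0049]
 [ 0.0731  0.9973  0.0016]
 [-0.0047  0.0019 -1.    ]] 175.8072470076234 [-0.43822253 -0.29405781 -1.03104161]
to go [ 0.00283153 -0.00128141  0.03894164]
```

View pics/w5.png

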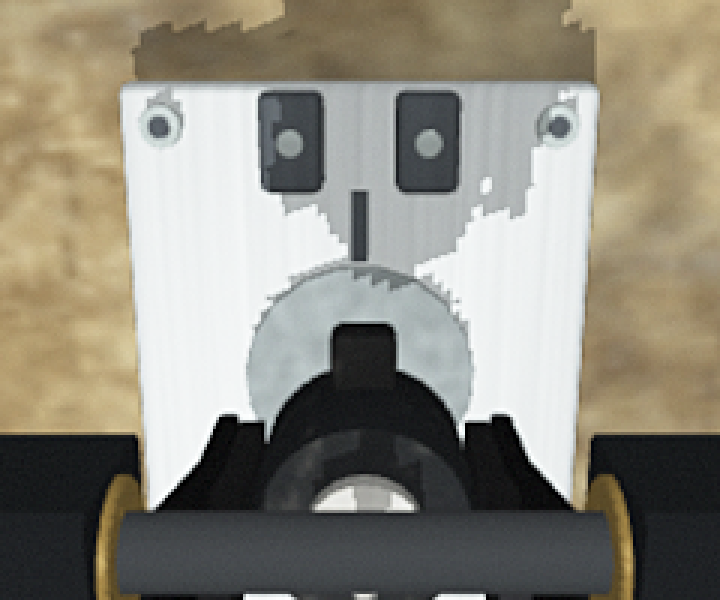

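The plug (crop col 364) is nearly on the engraved line (col 360). The computed shift of −1.3 mm in y agrees, so I correct that and descend.

Request:
move_arm(series=[[[0, 0, 0], [0.0056, -0.0026, 0], 0.2], [[0, 0, 0], [0, 0, 0.034], 0.2], [[0, 0, 0], [0, 0, 0.02], 0.2], [[0, 0, 0], [0, 0, 0.01], 0.2], [[0, 0, 0], [0, 0, 0], 0.2], [[0, 0, 0], [0, 0, 0], 0.2], [[0, 0, 0], [0, 0, 0], 0.2]])

```text
time_s: 10.65
tcp_pos: [0.5878, 0.1244, 0.0253]
ee_rot: [[-0.997, 0.074, 0.001], [0.074, 0.997, 0.0], [-0.001, 0.0, -1.0]]
wrist_force: [0.6, 0.2, -1.5]
gripper_width: 0.44
gripper_force: 30.0
```

Run:
```python
from h import *
s=r.sense(); R=np.array(s["ee_rot"]); p=np.array(s["tcp_pos"]); print(p,R.round(4),s["wrist_force"],s["moment"])
print("to go",R.T@(np.array([.5895,.1251,.0205])-p))
c=r.capture("wrist"); save("w6",c["img"][60:260,170:390].repeat(3,0).repeat(3,1))
```

```text
[0.58776092 0.12442761 0.02532599] [[-9.973e-01  7.400e-02  1.100e-03]
 [ 7.400e-02  9.973e-01  4.000e-04]
 [-1.000e-03  5.000e-04 -1.000e+00]] [ 0.58000722  0.16827564 -1.52049646] [ 0.00965032 -0.04111555  0.0238334 ]
to go [-0.00167956  0.00079698  0.00482811]
```

View pics/w6.png

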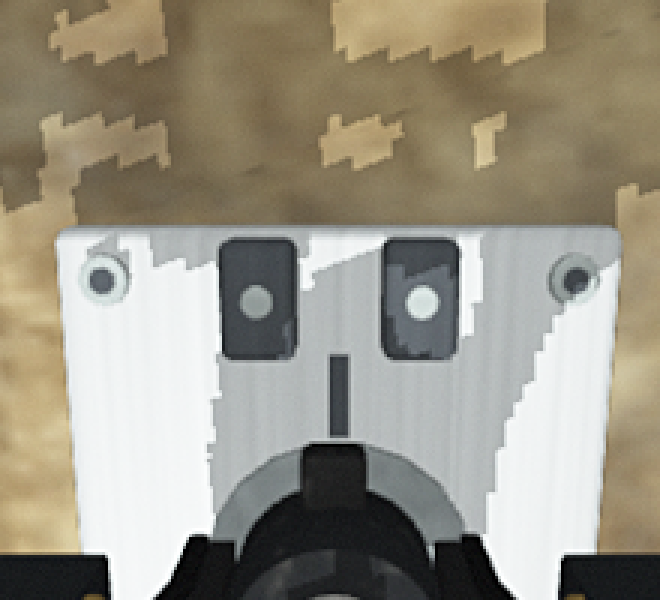

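Request:
move_arm(series=[[[0, 0, 0], [-0.0032, 0.0018, 0], 0.2], [[0, 0, 0], [0, 0, 0.003], 0.2], [[0, 0, 0], [0, 0, 0.003], 0.2], [[0, 0, 0], [0, 0, 0.002], 0.2], [[0, 0, 0], [0, 0, 0], 0.2], [[0, 0, 0], [0, 0, 0], 0.2]])

```text
time_s: 11.3
tcp_pos: [0.5889, 0.125, 0.0207]
ee_rot: [[-0.997, 0.074, -0.0], [0.074, 0.997, -0.0], [0.0, -0.0, -1.0]]
wrist_force: [0.9, -0.2, -2.0]
gripper_width: 0.44
gripper_force: 30.0
```

Request:
move_arm(series=[[[0, 0, 0], [0, 0, 0.001], 0.2], [[0, 0, 0], [0, 0, 0], 0.2], [[0, 0, 0], [0, 0, 0], 0.2]])

```text
time_s: 11.6
tcp_pos: [0.589, 0.125, 0.0203]
ee_rot: [[-0.997, 0.074, 0.0], [0.074, 0.997, 0.0], [-0.0, 0.0, -1.0]]
wrist_force: [0.4, 0.8, -1.8]
gripper_width: 0.444
gripper_force: 30.0
```

Force still shows only the weight, so I creep down to contact.

Request:
move_arm(series=[[[0, 0, 0], [0, 0, 0.001], 0.2], [[0, 0, 0], [0, 0, 0], 0.2], [[0, 0, 0], [0, 0, 0], 0.2]])

```text
time_s: 11.9
tcp_pos: [0.5891, 0.125, 0.0199]
ee_rot: [[-0.997, 0.074, 0.0], [0.074, 0.997, 0.0], [-0.0, 0.0, -1.0]]
wrist_force: [-0.6, 0.7, -0.5]
gripper_width: 0.44
gripper_force: 30.0
```

Request:
move_arm(series=[[[0, 0, 0], [0, 0, 0.001], 0.2], [[0, 0, 0], [0, 0, 0], 0.2], [[0, 0, 0], [0, 0, 0], 0.2]])

```text
time_s: 12.2
tcp_pos: [0.5891, 0.1251, 0.0199]
ee_rot: [[-0.997, 0.074, 0.0], [0.074, 0.997, 0.0], [-0.0, 0.0, -1.0]]
wrist_force: [-2.5, 0.2, 3.5]
gripper_width: 0.439
gripper_force: 30.0
```

Contact at z = 0.0199, force +3.5 N. Release gradually, then rise.

Request:
move_arm(series=[[[0, 0, 0], [0, 0, 0], 0.47], [[0, 0, 0], [0, 0, 0], 0.5], [[0, 0, 0], [0, 0, 0], 0.6], [[0, 0, 0], [0, 0, 0], 0.7], [[0, 0, 0], [0, 0, 0], 0.8], [[0, 0, 0], [0, 0, 0], 0.8], [[0, 0, 0], [0, 0, 0], 0.8]])

```text
time_s: 12.9
tcp_pos: [0.589, 0.125, 0.0192]
ee_rot: [[-0.997, 0.074, -0.0], [0.074, 0.997, -0.0], [0.0, -0.0, -1.0]]
wrist_force: [0.6, 0.2, -0.1]
gripper_width: 0.785
gripper_force: 0.0
```

Request:
move_arm(series=[[[0, 0, 0], [0, 0, -0.02], 0.8], [[0, 0, 0], [0, 0, -0.04], 0.8], [[0, 0, 0], [0, 0, -0.08], 0.8], [[0, 0, 0], [0, 0, -0.08], 0.8], [[0, 0, 0], [0, 0, -0.08], 0.8], [[0, 0, 0], [-0.05, 0, -0.02], 0.8], [[0, 0, 0], [-0.05, 0, 0], 0.8], [[0, 0, 0], [0, 0, 0], 0.8], [[0, 0, 0], [0, 0, 0], 0.8], [[0, 0, 0], [0, 0, 0], 0.8]])

```text
time_s: 13.9
tcp_pos: [0.638, 0.1212, 0.1792]
ee_rot: [[-0.997, 0.074, -0.001], [0.074, 0.997, -0.0], [0.001, -0.0, -1.0]]
wrist_force: [0.3, 1.1, -0.7]
gripper_width: 0.802
gripper_force: 0.0
```

Run:
```python
from h import *
s=r.sense(); print(s["tcp_pos"],s["time_s"],s["gripper_width"])
c=r.capture("wrist"); q=np.int32(proj(c,[.588,.125,.03])); x0,y0=max(q[0]-100,0),max(q[1]-85,0); print(q)
save("w7",cv2.resize(c["img"][y0:y0+150,x0:x0+200],None,fx=4,fy=4,interpolation=cv2.INTER_NEAREST))
for thr in (60,75):
    p,f=fit(c,.588,.125,np.radians(175.8),z0=.015,thr=thr,half=40); print(p[:2].round(4),np.degrees(p[2]).round(1),p[3].round(4),round(f,3))
```

```text
[0.63797188 0.12115282 0.1791538 ] 13.9 0.8019176423882037
[281 150]
[0.587  0.1251] 175.5 0.0186 0.038
[0.5868 0.1252] 175.6 0.0188 0.049
```

View pics/w7.png

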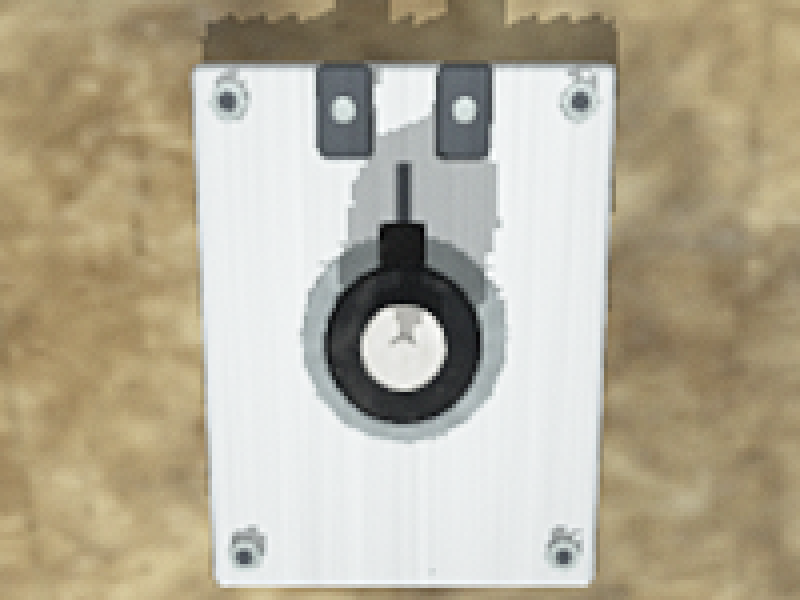

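The encoder stands upright, centred on the pad to within about 1 mm (crop (404,345)). Its plug lies in line with the engraved line at col 403, pointing at the middle of the gap, and the gripper is clear.

```bash
python3 -c "
from h import *
print(r.finish_job())"
```

```text
the job is handed in; nothing more can be done
None
```

The encoder stands upright and released on the far stand's pad, within about 1 mm of centre, its connector along the engraved line at the gap; the arm kept clear of the capacitors (not re-checked at the end), and I handed the job in at about 14 s.

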